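# Seat the tube carrier on the bench mixer's pins

### The job

The aluminium tube-carrier plate was left askew on the bench mixer, resting on top of the two brass locating pins and half on the grey loading ledge. Nudge it across the mixer with your fingertips until both of its holes drop over the two pins and it sits flat and fully down on the deck, then take your hand away. Only push it along: do not pick it up or tip it, and leave the rack, the bottle and the rotor lid where they are.

Things in the scene. Friction and masses are not known exactly. Their poses are not given: they have to be found in the camera images.
- mixer: White bench mixer fixed to the bench, a low box 200 mm along its x and 295 mm along its y (y = -145 to +150 mm). Origin on the bench surface half-way between the two pins; z up; yaw within about 0.3 rad. The black deck with the pins is 45 mm above the bench. The -y end (y below -85 mm) has a display and a small black knob.
- ledge (a point): Centre of the grey flat loading ledge on the mixer's top, at mixer y = +55 to +150 mm, 200 mm wide in x. It is 52 mm above the bench: 7 mm above the deck and level with the pin tops. Two short white marks on the deck at mixer x = -89 and +89 mm, y = 0, lie in line with the pins.
- seat (a point): Point on the deck half-way between the pins, 45 mm above the bench, where the plate's origin belongs; axes as the mixer's. The seated plate is parallel to the mixer, its +y edge 3 mm clear of the ledge and its top only 1 mm above the ledge.
- pin_near (a point): Centre of the top of the locating pin at mixer x = -48, y = 0 mm (the one nearer the robot). Brass pin, 10 mm diameter, 7 mm tall above the deck, the upper 3 mm tapered to 4 mm diameter; its top is 52 mm above the bench.
- pin_far (a point): Centre of the top of the other, identical locating pin, at mixer x = +48, y = 0 mm.
- carrier: Loose aluminium plate, 130 x 104 mm (x, y), 8 mm thick, 0.3 to 0.55 kg. Origin at the centre of its underside, z up. Centred on it a green block 66 x 56 x 26 mm with tube caps up to 43 mm above the underside. Starts level on ledge and pin tops, 22 to 38 mm to the mixer's +y of its seat, up to 10 mm off either way in x, up to 0.15 rad askew. Drops when both holes are within about 4 mm of the pins.
- hole_near (a point): Centre of the plate's hole at carrier x = -48, y = 0 mm, at the plate's top face (8 mm above the underside). Through hole, 14 mm diameter; it belongs over pin_near.
- hole_far (a point): The same for the hole at carrier x = +48, y = 0 mm; it belongs over pin_far.
- rack: Bystander: loose yellow tube rack, 70 x 150 mm, 43 mm tall with its caps, standing on the bench beyond the mixer's +x side. Origin at the centre of its underside.
- bottle: Bystander: loose white bottle with blue cap, 60 mm diameter, 130 mm tall, on the bench beyond the mixer's -y end. Origin at the centre of its underside.
- rotor_lid: Bystander: loose clear disc with a grey knob, 110 mm diameter, 22 mm tall, lying on the bench beyond the mixer's +y end. Origin at the centre of its underside.
Not all that is in view belongs to the job. Of the things that look like the carrier, the middle-sized one is meant.

How it is judged:
At the end, for the whole second after the job is handed in: Both holes of the plate are over their pins (centres within 3 mm, seen from above), the plate is down on the deck (underside within 2 mm of it), level within 0.03 rad and at rest, and rack, bottle and rotor lid are within 20 mm of where they began (horizontal distance between hole_near and pin_near below 0.003 m and horizontal distance between hole_far and pin_far below 0.003 m and z of carrier in the frame of mixer below 0.047 m and angle between carrier's own z axis and vertical below 0.03 rad and linear speed of carrier below 0.01 m/s and distance of each of rack, bottle, rotor_lid from where it was at the start of the episode below 0.02 m); the robot touches nothing.
It fails at once if the plate is lifted: its centre rises more than 6 mm above ledge height (z of carrier in the frame of mixer above 0.058 m).
It fails at once if the plate is tipped by more than 0.2 rad (angle between carrier's own z axis and vertical above 0.2 rad).
It fails at once if the rack, the bottle or the rotor lid is pushed more than 20 mm or the bottle tipped (distance of any of rack, bottle, rotor_lid from where it was at the start of the episode above 0.02 m or angle between bottle's own z axis and vertical above 0.3 rad).
It also fails if it takes over 67 s, if anything falls off the work surface, if the arm or the gripper's body presses on something with over 40 N, if the wrist force passes 120 N, or if a joint passes its speed limit or range.

### The arm

A 6-joint arm with a two-finger parallel gripper is mounted at the origin on the work surface. World frame = base frame: x ahead of the robot, y to its left, z up, the work surface at z = 0. Lengths are in m, angles in rad, forces in N, time in s.
With the tool pointing down it reaches from about 0.35 to 0.975 m from the base axis. Payload 4.9 kg.
Tool frame: the origin (TCP) lies at the very end of the fingers, on their centre line; the grasp point (between the pads) lies 19 mm behind it; z points along the fingers, y is the line along which they close (so a half turn about z gives the same grasp; the last joint's range is limited). The gripper opens to 85 mm and grips with 20 to 120 N. Pads are 22 mm wide; open, the fingers measure 114 mm over their backs; the gripper's body (76 mm by 85 mm) begins 54 mm behind the grasp point. The pads swing forward as they close: fully open they stand 13 mm farther back than shut.
Start: joints at [-1.434, 0.053, 1.613, -0, 1.476, -0.119], TCP at [0.158, -0.605, 0.231] pointing down, gripper open.
Joint ranges: [-3.01, 3.01], [-1.01, 2.22], [0.06, 2.58], [-1.02, 4.17], [0.09, 2.62], [-3.14, 3.14]. Speed limits (rad/s): [2.57, 2.57, 3.14, 3.14, 3.14, 3.14].

### API

Orientations are given as a unit quaternion [w, x, y, z].
In Python, from plant import state, optics, ticket, nets gives the robot as it stands. The module is installed in compiled form; this text tells all that it offers.
- The arm moves only by the shell command python3 -m inch 'ROWS' [OPENING]. ROWS is JSON, a list of rows, each an object of numbers: "dx", "dy", "dz": the shift along the tool's x, y, z as a fraction of full scale; "rx", "ry", "rz": the turn, a rotation vector about the tool's x, y, z as a fraction of full scale. In form: [{"dx": .., "dy": .., "dz": .., "rx": .., "ry": .., "rz": ..}, ...]. A call has 1 to 5 rows; each row is the pose to reach, as a shift and turn from the pose commanded when the call began, along the tool's axes at that moment; what a row does not reach only later rows make up. Full scale, the value 1, is 0.8 m for a shift and 1.5 rad for a turn. A row lasts 1/10 s, in which the tool goes at most 50 mm and 8.59 degrees, less where a joint would pass 70% of its speed; a pose out of reach is approached as far as the arm can. A call with a number of a shift or a turn outside -1 to 1 is refused whole. A call with a gripper value outside its range is refused whole. OPENING is the opening, from -1 (shut) to 1 (fully open), set as the call begins (- or left out, the last holds). The fingers move at their own pace and stop on an object; the grip force is fixed at half the most. Time passes only in rows, so rows that repeat a pose let the fingers close. It gives the time, the measured TCP pose, the force, the opening and the grip force at its end, in the units of the state.
- state(): the state, without advancing time (a new reading comes with each control period).
- optics.grab_frame(name): name is "side" or "top"; returns the picture (384x512x3 uint8, red, green, blue); there is no depth.
- optics.camera_info(name): a dict with "fx", "fy", "cx", "cy" (pixels), "R" (3x3) and "t" (3): a world point X has camera coordinates R X + t. Camera axes: x right, y down, z forward; pixel columns grow to the right and rows downward; lengths in m; the calibration is good to about 2 mm. A picture is of the moment at which its call begins. camera_info takes no time and is no camera call.
- ticket.job_done(): hands the job in; it is judged then, once.
Trained networks look in the newest picture that a camera, given by its name, has taken for a name from the list of things; names that differ only in an ending like _2 or _b are one class to them, and where a whole thing is asked for, a point or a joint stands for the part that bears it (a point fixed in the world has none). Each returns a list of dicts, best first, with "confidence" (0 to 1); they miss things now and then, are a little off and sometimes report something else, mostly with a low value. They report only what shows in the picture. A call takes as long as a camera call. They do not tell look-alikes from the thing itself.
- nets.boxes_of(camera, name): "bbox" ([centre column, centre row, width, height] in pixels, round what is visible of it).
- nets.outline_of(camera, name): "pixels" (384x512 bool, what is visible of it) and "bbox" ([centre column, centre row, width, height] in pixels, round what is visible of it).
The state is a dict: "time": time; "joint_pos": joint angles; "joint_vel": joint speeds; "joint_efforts": joint torques, N m; "tool_pos": TCP position; "tool_rot": TCP orientation; "contact_force": force on the tool from outside, world axes, zero at the start; "ft_torque": the same for the moment, N m; "gripper_width": opening from 0.0 (shut) to 1.0 (fully open); "grasp_force": force on a finger pad.
Only numpy, scipy, OpenCV 4.12 (cv2) and the standard library are available. Lean on these libraries where they do the work, as an engineer would, in place of code of your own. Each camera call takes 0.05 s, during which the arm holds its last target. There are 200 camera calls.

## Working session

There is one attempt and no reset: what is moved stays moved. The work goes in short steps, Python scripts to look and compute and a shell command to move; the robot and the scene stay as the last step left them, time stands still between calls to the robot, and variables do not carry over. Pictures are saved under pics/ and viewed, at most 10 in all, crops included, and the job is handed in when it is done.

```bash
mkdir -p pics; python3 - <<'E'
from plant import state, optics, ticket, nets
import cv2
for c in("top","side"):
    im=optics.grab_frame(c); cv2.imwrite(f"pics/{c}0.png",im[:,:,::-1]); i=optics.camera_info(c); print(c,i)
    for n in("carrier","mixer","pin_near","hole_near","rack","bottle","rotor_lid"):
        try:
            print(n,[(round(d['confidence'],2),[round(float(v)) for v in d['bbox']]) for d in nets.boxes_of(c,n)][:4])
        except Exception as e: print(n,e)
s=state();print(s['time'],s['tool_pos'],s['tool_rot'])
E
```

```text
top {'fx': 409.88818065370094, 'fy': 409.88818065370094, 'cx': 252.9182178478547, 'cy': 187.27077616788608, 'R': array([[ 2.28901371e-02, -9.99737720e-01, -7.29632020e-04],
       [-9.80846379e-01, -2.23163773e-02, -1.93500283e-01],
       [ 1.93433249e-01,  5.14490493e-03, -9.81099948e-01]]), 't': array([-0.00379478,  0.53600751,  1.15184876])}
carrier [(0.94, [348, 282, 72, 70]), (0.83, [180, 204, 42, 31]), (0.58, [277, 179, 40, 52])]
mixer [(0.7, [285, 186, 111, 86])]
pin_near [(0.69, [288, 186, 104, 81])]
hole_near [(0.84, [274, 180, 44, 50]), (0.8, [181, 202, 39, 33]), (0.7, [346, 282, 70, 70])]
rack [(0.9, [295, 131, 48, 30]), (0.35, [285, 185, 108, 85])]
bottle [(0.78, [362, 178, 25, 22])]
rotor_lid [(0.96, [212, 150, 36, 29]), (0.61, [276, 180, 45, 52])]
side {'fx': 486.4948853678679, 'fy': 486.4948853678679, 'cx': 259.27275525736394, 'cy': 194.47361089550097, 'R': array([[-0.89923938, -0.43719978,  0.01499635],
       [-0.26430043,  0.51566175, -0.81500812],
       [ 0.34858833, -0.73685094, -0.57925544]]), 't': array([0.44296482, 0.20239139, 1.17359914])}
carrier [(0.88, [249, 189, 59, 32]), (0.66, [221, 276, 38, 27]), (0.55, [347, 193, 22, 36])]
mixer [(0.96, [254, 196, 115, 77])]
pin_near [(0.92, [257, 195, 113, 79])]
hole_near [(0.86, [250, 188, 58, 37]), (0.78, [219, 272, 38, 33]), (0.67, [348, 192, 20, 31])]
rack [(0.82, [210, 172, 46, 32])]
bottle [(0.84, [280, 143, 14, 43]), (0.54, [181, 230, 44, 27]), (0.42, [257, 196, 114, 78])]
rotor_lid [(0.84, [180, 229, 43, 24])]
0.8 [ 0.15814168 -0.60465371  0.23135368] [3.62521587e-05 9.91833970e-01 1.27535778e-01 6.16468316e-06]
```

View pics/top0.png

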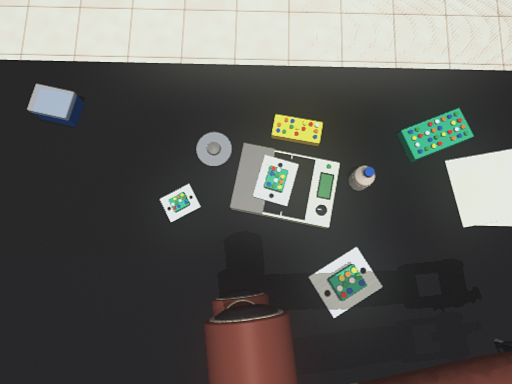

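View pics/side0.png

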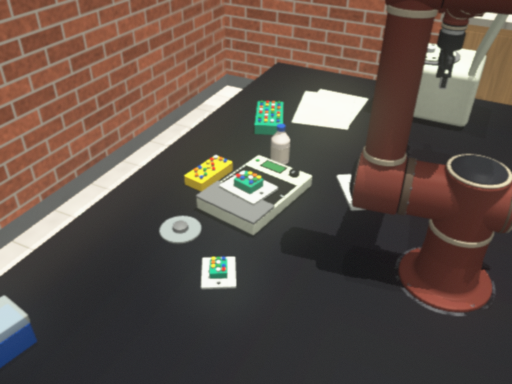

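Candidates for the carrier in the top image: (348,282) is large and on the bench, (180,204) is small and on the bench, and (277,179) is middle-sized and on the mixer. The last one fits both the size and the location. I'll confirm it in an enlarged crop.

```bash
python3 - <<'E'
import cv2
im=cv2.imread("pics/top0.png")[136:236,222:350]
cv2.imwrite("pics/crop0.png",cv2.resize(im,None,fx=6,fy=6,interpolation=cv2.INTER_CUBIC))
E
```

```text
(no output)
```

View pics/crop0.png

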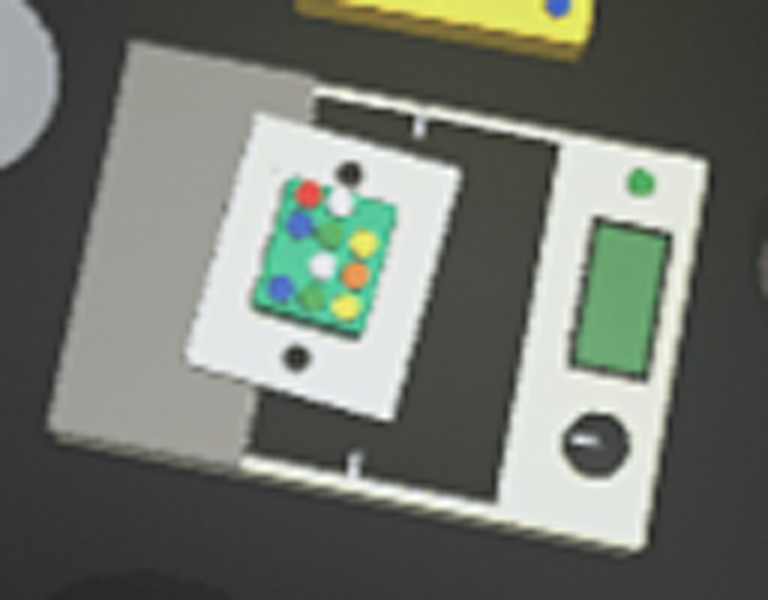

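The crop shows the middle-sized plate on the mixer, half on the ledge. Its holes are at crop (349,174) and (297,358), and the white marks are at (419,126) and (355,465). Next I'll fit both poses.

```bash
cat > h.py <<'E'
import numpy as np, cv2
from scipy.optimize import least_squares
from scipy.spatial.transform import Rotation as Ro
from plant import state, optics
I=optics.camera_info("top")
def proj(P):
    c=np.asarray(P)@I['R'].T+I['t']; return np.c_[I['fx']*c[:,0]/c[:,2]+I['cx'],I['fy']*c[:,1]/c[:,2]+I['cy']]
def world(p,L):
    p=np.asarray(p,float);c,s=np.cos(p[2]),np.sin(p[2]);L=np.asarray(L,float)
    return np.c_[p[0]+c*L[:,0]-s*L[:,1],p[1]+s*L[:,0]+c*L[:,1],L[:,2]]
def fit(L,px,x0):
    r=least_squares(lambda p:(proj(world(p,L))-px).ravel(),x0,loss='soft_l1'); return r.x,np.abs(r.fun).mean()
def crop2px(c,o=(222,136)): return (np.array(c,float)+.5)/6-.5+o
def rel(m,c):
    d=c[:2]-m[:2];co,s=np.cos(m[2]),np.sin(m[2]); return np.array([co*d[0]+s*d[1],-s*d[0]+co*d[1],c[2]-m[2]])
E
python3 - <<'E'
from h import *
ML=[[89,0,45],[-89,0,45],[100,-145,52],[-100,-145,52],[100,150,52],[-100,150,52]]
mp=crop2px([[419,126],[355,465],[708,158],[643,545],[130,42],[50,430]])
m,e=fit(np.array(ML)/1e3,mp,[.55,-.05,0]); print(m,e); print((proj(world(m,np.array(ML)/1e3))-mp).round(1))
CL=[[48,0,60],[-48,0,60],[65,52,60],[65,-52,60],[-65,-52,60],[-65,52,60]]
cp=crop2px([[349,174],[297,358],[258,112],[462,168],[395,420],[187,362]])
c,e=fit(np.array(CL)/1e3,cp,[.55,-.05,0]); print(c,e); print((proj(world(c,np.array(CL)/1e3))-cp).round(1))
print("rel",rel(m,c)); np.save("m.npy",m); s=state(); print(Ro.from_quat(np.r_[s['tool_rot'][1:],s['tool_rot'][0]]).as_matrix().round(3))
E
```

```text
[ 0.54783723 -0.08918981 -0.17509846] 0.4386084275042658
[[-0.  -0.5]
 [-0.3  0.8]
 [ 0.6 -0.7]
 [ 0.6  0.7]
 [-0.2 -0.1]
 [-0.7 -0.1]]
[ 0.55863907 -0.0578636  -0.25200258] 0.1320725408332232
[[ 0.2 -0.2]
 [ 0.3 -0. ]
 [-0.1  0.2]
 [-0.1  0. ]
 [-0.2 -0. ]
 [-0.1  0.1]]
rel [ 0.00517949  0.03272895 -0.07690412]
[[ 0.967  0.253  0.   ]
 [ 0.253 -0.967 -0.   ]
 [ 0.     0.    -1.   ]]
```

```bash
cat > go.py <<'E'
# python3 go.py X_mm Y_mm Z_mm [tool-y yaw rel. mixer x]: remaining move to a mixer-frame TCP goal, in tool axes/fractions
import sys; from h import *
a=[float(v) for v in sys.argv[1:]]; m=np.load("m.npy"); s=state(); yaw=a[3] if len(a)>3 else 0
g=world(m,[[a[0]/1e3,a[1]/1e3,a[2]/1e3]])[0]; q=s['tool_rot']
R=Ro.from_quat([q[1],q[2],q[3],q[0]]); y=m[2]+yaw; c,sn=np.cos(y),np.sin(y)
G=Ro.from_matrix(np.array([[-sn,c,0],[c,sn,0],[0,0,-1]]))
# tool x = mixer +y, tool y = mixer +x
print("t",s['time'],"shift",(R.inv().apply(g-s['tool_pos'])/.8).round(4),"turn",((R.inv()*G).as_rotvec()/1.5).round(4))
p=rel(m,np.r_[s['tool_pos'][:2],0]); print("tool in mixer",(p[:2]*1e3).round(1),(s['tool_pos'][2]*1e3).round(1),"F",np.round(s['contact_force'],1),s['gripper_width'])
E
sed -i 's/\[\[-sn,c,0\],\[c,sn,0\],\[0,0,-1\]\]/[[-sn,c,0],[c,sn,0],[0,0,-1]]/' go.py; python3 go.py 3 125 231
```

```text
t 0.8 shift [ 7.029e-01 -6.405e-01  4.000e-04] turn [ 0.    0.   -0.76]
tool in mixer [-293.9 -575.5] 231.4 F [-0.4 -0.8 -0.3] 0.9995265650621908
```

```bash
for i in 1; do python3 -m inch '[{"dx":0.7029,"dy":-0.6405,"rz":-0.76},{"dx":0.7029,"dy":-0.6405,"rz":-0.76},{"dx":0.7029,"dy":-0.6405,"rz":-0.76},{"dx":0.7029,"dy":-0.6405,"rz":-0.76},{"dx":0.7029,"dy":-0.6405,"rz":-0.76}]' 1; done; python3 go.py 3 125 231
```

```text
t 0.8 shift [ 7.029e-01 -6.405e-01  4.000e-04] turn [ 0.    0.   -0.76]
tool in mixer [-293.9 -575.5] 231.4 F [-0.4 -0.8 -0.3] 0.9995265650621908validation failed for argument at $[0]...
```

```bash
python3 -m inch '[{"dx":0.7029,"dy":-0.6405,"dz":0,"rx":0,"ry":0,"rz":-0.76},{"dx":0.7029,"dy":-0.6405,"dz":0,"rx":0,"ry":0,"rz":-0.76},{"dx":0.7029,"dy":-0.6405,"dz":0,"rx":0,"ry":0,"rz":-0.76},{"dx":0.7029,"dy":-0.6405,"dz":0,"rx":0,"ry":0,"rz":-0.76},{"dx":0.7029,"dy":-0.6405,"dz":0,"rx":0,"ry":0,"rz":-0.76}]' 1; python3 go.py 3 125 231
```

```text
time: 1.3
tool_pos: [0.295, -0.3933, 0.2315]
tool_rot: [0.0, 0.875, 0.484, 0.0]
contact_force: [0.2, 0.1, 0.6]
gripper_width: 0.997
grasp_force: 0.0
t 1.3 shift [6.362e-01 1.090e-02 5.000e-04] turn [ 4.000e-04  2.000e-04 -2.563e-01]
tool in mixer [-196.  -343.5] 231.5 F [0.2 0.1 0.6] 0.9972781462144777
```

```bash
python3 -m inch '[{"dx":0.636,"dy":0.011,"dz":0,"rx":0,"ry":0,"rz":-0.256},{"dx":0.636,"dy":0.011,"dz":0,"rx":0,"ry":0,"rz":-0.256},{"dx":0.636,"dy":0.011,"dz":0,"rx":0,"ry":0,"rz":-0.256},{"dx":0.636,"dy":0.011,"dz":0,"rx":0,"ry":0,"rz":-0.256},{"dx":0.636,"dy":0.011,"dz":0,"rx":0,"ry":0,"rz":-0.256}]' 1; python3 go.py 3 125 231
```

```text
time: 1.8
tool_pos: [0.4326, -0.1843, 0.2317]
tool_rot: [0.001, 0.768, 0.64, 0.0]
contact_force: [1.4, -1.0, 0.3]
gripper_width: 0.998
grasp_force: 0.0
t 1.8 shift [0.2992 0.1231 0.0009] turn [ 0.0008  0.0004 -0.004 ]
tool in mixer [ -96.9 -113.8] 231.7 F [ 1.4 -1.   0.3] 0.99791340045801
```

```bash
python3 -m inch '[{"dx":0.299,"dy":0.123,"dz":0,"rx":0,"ry":0,"rz":-0.004},{"dx":0.299,"dy":0.123,"dz":0,"rx":0,"ry":0,"rz":-0.004},{"dx":0.299,"dy":0.123,"dz":0,"rx":0,"ry":0,"rz":-0.004},{"dx":0.299,"dy":0.123,"dz":0,"rx":0,"ry":0,"rz":-0.004},{"dx":0.299,"dy":0.123,"dz":0,"rx":0,"ry":0,"rz":-0.004}]' 1; python3 go.py 3 125 80
```

```text
time: 2.3
tool_pos: [0.5679, 0.0262, 0.2316]
tool_rot: [0.0, 0.766, 0.643, 0.0]
contact_force: [0.2, -0.9, 1.0]
gripper_width: 0.998
grasp_force: 0.0
t 2.3 shift [0.0099 0.0041 0.1895] turn [0.0006 0.0001 0.0004]
tool in mixer [ -0.4 117.1] 231.6 F [ 0.2 -0.9  1. ] 0.9978851855005259
```

```bash
python3 -m inch '[{"dx":0.01,"dy":0.004,"dz":0.1895,"rx":0,"ry":0,"rz":0},{"dx":0.01,"dy":0.004,"dz":0.1895,"rx":0,"ry":0,"rz":0},{"dx":0.01,"dy":0.004,"dz":0.1895,"rx":0,"ry":0,"rz":0},{"dx":0.01,"dy":0.004,"dz":0.1895,"rx":0,"ry":0,"rz":0},{"dx":0.01,"dy":0.004,"dz":0.1895,"rx":0,"ry":0,"rz":0}]' 1; python3 go.py 3 125 44;  python3 - <<'E'
from h import *
for n,o in(("top",(222,136)),("side",(190,120))):
    im=optics.grab_frame(n)[:,:,::-1]; cv2.imwrite(f"pics/{n}1.png",im); c=im[o[1]:o[1]+100,o[0]:o[0]+128]
    cv2.imwrite(f"pics/{n}1c.png",cv2.resize(c,None,fx=6,fy=6,interpolation=cv2.INTER_CUBIC))
E
```

```text
time: 2.8
tool_pos: [0.571, 0.0315, 0.0794]
tool_rot: [-0.001, 0.766, 0.643, -0.001]
contact_force: [0.2, 0.3, 1.3]
gripper_width: 1.0
grasp_force: 0.0
t 2.8 shift [0.0027 0.0016 0.0443] turn [-0.0014  0.0001  0.0001]
tool in mixer [  1.8 122.8] 79.4 F [0.2 0.3 1.3] 0.9999266744876579
```

View pics/side1c.png

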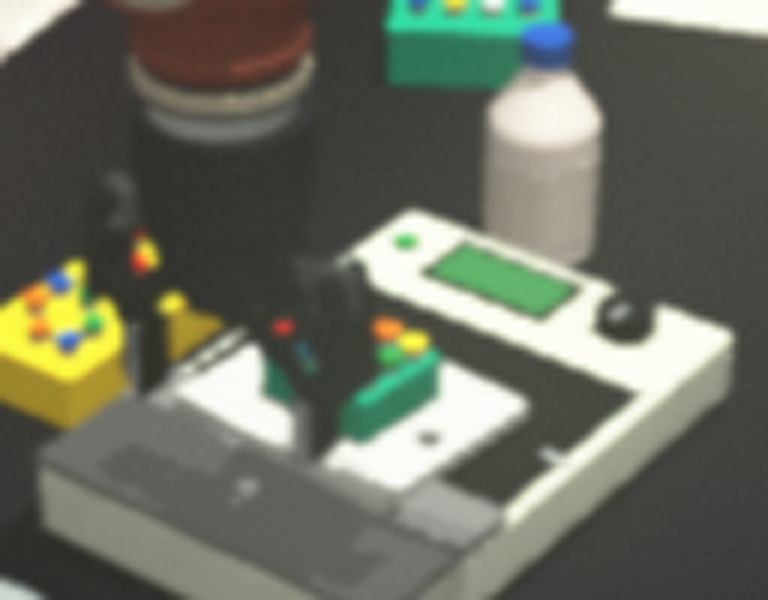

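The side crop shows the fingers above the ledge beyond the plate's +y edge, with tips at about crop (150,395) and (315,458). I'll check the tip height against these.

```bash
python3 - <<'E'
import h; from h import *
m=np.load("m.npy"); h.I=optics.camera_info("side")
for z in (.079,.086,.092,.098):
    p=proj(world(m,[[.002+x,.123,z] for x in(.0425,.05,.057,-.0425,-.05,-.057)])); print(z,((p-[190,120]+.5)*6-.5).round().tolist())
E
```

```text
0.079 [[159.0, 424.0], [146.0, 418.0], [134.0, 413.0], [307.0, 491.0], [320.0, 497.0], [333.0, 503.0]]
0.086 [[158.0, 411.0], [145.0, 405.0], [133.0, 400.0], [307.0, 478.0], [320.0, 484.0], [333.0, 490.0]]
0.092 [[157.0, 400.0], [145.0, 395.0], [133.0, 389.0], [307.0, 467.0], [320.0, 473.0], [333.0, 478.0]]
0.098 [[157.0, 389.0], [144.0, 384.0], [132.0, 378.0], [307.0, 456.0], [320.0, 462.0], [333.0, 467.0]]
```

```bash
python3 -m inch '[{"dx":0.003,"dy":0.002,"dz":0.04,"rx":0,"ry":0,"rz":0},{"dx":0.003,"dy":0.002,"dz":0.044,"rx":0,"ry":0,"rz":0},{"dx":0.003,"dy":0.002,"dz":0.044,"rx":0,"ry":0,"rz":0}]' 1; python3 -m inch '[{"dx":0,"dy":0,"dz":0.002,"rx":0,"ry":0,"rz":0},{"dx":0,"dy":0,"dz":0.002,"rx":0,"ry":0,"rz":0}]' 1;python3 -m inch '[{"dx":0,"dy":0,"dz":0.002,"rx":0,"ry":0,"rz":0},{"dx":0,"dy":0,"dz":0.002,"rx":0,"ry":0,"rz":0}]' 1; python3 go.py 3 100 42
```

```text
time: 3.2
tool_pos: [0.5742, 0.0333, 0.0462]
tool_rot: [0.001, 0.766, 0.643, 0.001]
contact_force: [0.4, -0.4, -0.6]
gripper_width: 0.999
grasp_force: 0.0
time: 3.4
tool_pos: [0.5746, 0.0334, 0.0447]
tool_rot: [0.001, 0.766, 0.643, 0.001]
contact_force: [1.0, -0.4, 0.1]
gripper_width: 0.999
grasp_force: 0.0
time: 3.6
tool_pos: [0.5737, 0.0335, 0.0417]
tool_rot: [0.0, 0.766, 0.643, 0.0]
contact_force: [-0.1, -1.0, 0.3]
gripper_width: 0.998
grasp_force: 0.0
t 3.6 shift [-0.0316 -0.0014 -0.0004] turn [ 0.0004 -0.      0.0001]
tool in mixer [  4.1 125.3] 41.7 F [-0.1 -1.   0.3] 0.9975521148443769
```

```bash
python3 -m inch '[{"dx":0,"dy":0,"dz":0.002,"rx":0,"ry":0,"rz":0},{"dx":0,"dy":0,"dz":0.002,"rx":0,"ry":0,"rz":0},{"dx":0,"dy":0,"dz":0.002,"rx":0,"ry":0,"rz":0}]' 1;python3 -m inch '[{"dx":0,"dy":0,"dz":0.002,"rx":0,"ry":0,"rz":0},{"dx":0,"dy":0,"dz":0.002,"rx":0,"ry":0,"rz":0},{"dx":0,"dy":0,"dz":0.002,"rx":0,"ry":0,"rz":0}]' 1 | sed -n '1,4p'
```

```text
time: 3.9
tool_pos: [0.5734, 0.0336, 0.0395]
tool_rot: [-0.0, 0.766, 0.643, -0.0]
contact_force: [0.0, -0.2, 0.6]
gripper_width: 0.998
grasp_force: 0.0
time: 4.2
tool_pos: [0.5738, 0.0335, 0.0388]
tool_rot: [0.0, 0.766, 0.643, 0.0]
contact_force: [-2.4, -1.0, 5.1]
```

```bash
python3 -m inch '[{"dx":0,"dy":0,"dz":-0.0055,"rx":0,"ry":0,"rz":0},{"dx":-0.01,"dy":-0.001,"dz":-0.0055,"rx":0,"ry":0,"rz":0},{"dx":-0.02,"dy":-0.001,"dz":-0.0055,"rx":0,"ry":0,"rz":0},{"dx":-0.03,"dy":-0.001,"dz":-0.0055,"rx":0,"ry":0,"rz":0},{"dx":-0.035,"dy":-0.001,"dz":-0.0055,"rx":0,"ry":0,"rz":0}]' 1;python3 -m inch '[{"dx":-0.004,"dy":0,"dz":0,"rx":0,"ry":0,"rz":0},{"dx":-0.008,"dy":0,"dz":0,"rx":0,"ry":0,"rz":0},{"dx":-0.012,"dy":0,"dz":0,"rx":0,"ry":0,"rz":0},{"dx":-0.016,"dy":0,"dz":0,"rx":0,"ry":0,"rz":0},{"dx":-0.02,"dy":0,"dz":0,"rx":0,"ry":0,"rz":0}]' 1 | sed -n '4p';  python3 go.py 3 75 42.5
```

```text
time: 4.7
tool_pos: [0.5673, 0.0054, 0.0421]
tool_rot: [-0.001, 0.767, 0.642, -0.0]
contact_force: [-0.7, 1.8, -0.1]
gripper_width: 1.0
grasp_force: 0.8
contact_force: [0.3, 1.5, -0.6]
t 5.2 shift [-0.0077 -0.0002 -0.    ] turn [0.0001 0.     0.0002]
tool in mixer [ 3.1 81.1] 42.5 F [ 0.3  1.5 -0.6] 1.0021602641179286
```

```bash
python3 -m inch '[{"dx":-0.004,"dy":0,"dz":0,"rx":0,"ry":0,"rz":0},{"dx":-0.008,"dy":0,"dz":0,"rx":0,"ry":0,"rz":0},{"dx":-0.008,"dy":0,"dz":0,"rx":0,"ry":0,"rz":0}]' 1 | sed -n '4p'; python3 -m inch '[{"dx":0.03,"dy":0,"dz":0,"rx":0,"ry":0,"rz":0},{"dx":0.09,"dy":0,"dz":-0.02,"rx":0,"ry":0,"rz":0},{"dx":0.12,"dy":0,"dz":-0.08,"rx":0,"ry":0,"rz":0},{"dx":0.12,"dy":0,"dz":-0.08,"rx":0,"ry":0,"rz":0}]' 1 | sed -n '2p'; python3 go.py 3 14 60;  python3 - <<'E'
from h import *
for n,o in(("top",(222,136)),):
    im=optics.grab_frame(n)[:,:,::-1]; cv2.imwrite(f"pics/{n}2.png",im); c=im[o[1]:o[1]+100,o[0]:o[0]+128]
    cv2.imwrite(f"pics/{n}2c.png",cv2.resize(c,None,fx=6,fy=6,interpolation=cv2.INTER_CUBIC))
E
```

```text
contact_force: [0.2, 0.6, -0.2]
tool_pos: [0.585, 0.081, 0.1131]
t 5.9 shift [-0.2002 -0.0063  0.0659] turn [ 0.0073 -0.0015  0.0023]
tool in mixer [  6.9 174. ] 113.1 F [1.7 0.2 0.4] 0.9980052431752392
```

View pics/top2c.png

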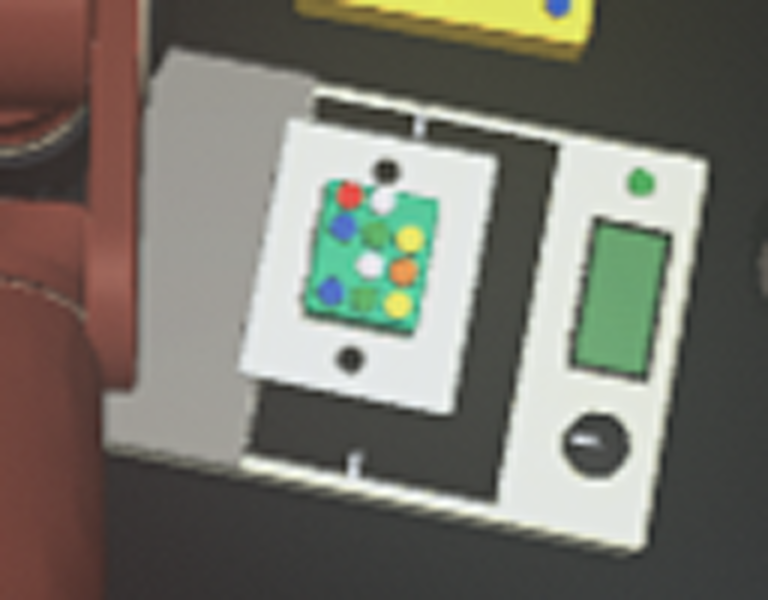

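The plate is now square to the mixer. Its holes are at crop (387,171) and (350,359), and its corners at (290,118), (498,156), (452,414) and (242,374).

```bash
python3 - <<'E'
from h import *
m=np.load("m.npy")
CL=[[48,0,60],[-48,0,60],[65,52,60],[65,-52,60],[-65,-52,60],[-65,52,60]]
cp=crop2px([[387,171],[350,359],[290,118],[498,156],[452,414],[242,374]])
c,e=fit(np.array(CL)/1e3,cp,[.55,-.05,0]); print(c,e,"rel",rel(m,c)*[1e3,1e3,1])
# mixer refined with deck/ledge inner lines too
L=np.array([[89,0,45],[-89,0,45],[100,-145,52],[-100,-145,52],[100,150,52],[-100,150,52]])/1e3
mp=crop2px([[419,126],[355,465],[708,158],[643,545],[130,42],[50,430]])
print("marks only y:",[fit(L[k],mp[k],m)[0] for k in ([0,1],[2,3,4,5])])
E
```

```text
[ 0.55931267 -0.07988475 -0.16921729] 0.127943965779032 rel [9.67899150e+00 1.11618580e+01 5.88116583e-03]
marks only y: [array([ 0.54828368, -0.08969987, -0.17463863]), array([ 0.5476423 , -0.08883496, -0.17557507])]
```

```bash
python3 go.py 9.7 11.2 113|head -1; python3 -m inch '[{"dx":-0.06,"dy":0,"dz":0,"rx":0,"ry":0,"rz":0},{"dx":-0.12,"dy":0.002,"dz":0,"rx":0,"ry":0,"rz":0},{"dx":-0.18,"dy":0.003,"dz":0,"rx":0,"ry":0,"rz":0},{"dx":-0.203,"dy":0.003,"dz":0,"rx":0,"ry":0,"rz":0},{"dx":-0.203,"dy":0.003,"dz":0,"rx":0,"ry":0,"rz":0}]' 1 | sed -n '2p'; python3 go.py 9.7 11.2 51
```

```text
t 5.95 shift [-0.2021  0.004  -0.0021] turn [ 0.0058 -0.0009  0.0017]
tool_pos: [0.5535, -0.0848, 0.1055]
t 6.45 shift [0.0074 0.0062 0.0681] turn [-0.001   0.0004 -0.0031]
tool in mixer [4.8 5.3] 105.5 F [-0.8  0.4  0.5] 0.9949252840608883
```

```bash
python3 -m inch '[{"dx":0.007,"dy":0.006,"dz":0,"rx":0,"ry":0,"rz":0},{"dx":0.007,"dy":0.006,"dz":0,"rx":0,"ry":0,"rz":0},{"dx":0.007,"dy":0.006,"dz":0,"rx":0,"ry":0,"rz":0}]' 1 | sed -n '2p'; python3 go.py 9.7 11.2 51
```

```text
tool_pos: [0.5606, -0.0759, 0.1062]
t 6.75 shift [-0.0052 -0.0006  0.069 ] turn [-0.0004 -0.0001  0.0014]
tool in mixer [10.2 15.3] 106.2 F [-0.1 -0.1  1. ] 0.997664069399026
```

```bash
python3 -m inch '[{"dx":-0.005,"dy":0,"dz":0.03,"rx":0,"ry":0,"rz":0},{"dx":-0.005,"dy":0,"dz":0.06,"rx":0,"ry":0,"rz":0},{"dx":-0.005,"dy":0,"dz":0.068,"rx":0,"ry":0,"rz":0},{"dx":-0.005,"dy":0,"dz":0.068,"rx":0,"ry":0,"rz":0}]' 1 ; python3 go.py -9.5 11.2 51
```

```text
time: 7.15
tool_pos: [0.5587, -0.0801, 0.0507]
tool_rot: [-0.001, 0.766, 0.643, -0.001]
contact_force: [0.3, 0.1, 0.1]
gripper_width: 1.0
grasp_force: 0.0
t 7.15 shift [ 0.0004 -0.0233 -0.0003] turn [-0.0021 -0.0002  0.0008]
tool in mixer [ 9.1 10.9] 50.7 F [0.3 0.1 0.1] 1.0004838965467617
```

```bash
python3 -m inch '[{"dx":0,"dy":-0.008,"dz":0,"rx":0,"ry":0,"rz":0},{"dx":0,"dy":-0.012,"dz":0,"rx":0,"ry":0,"rz":0},{"dx":0,"dy":-0.016,"dz":0,"rx":0,"ry":0,"rz":0},{"dx":0,"dy":-0.02,"dz":0,"rx":0,"ry":0,"rz":0},{"dx":0,"dy":-0.0235,"dz":0,"rx":0,"ry":0,"rz":0}]' 1|sed -n 4,6p; python3 -m inch '[{"dx":0,"dy":0,"dz":0,"rx":0,"ry":0,"rz":0},{"dx":0,"dy":0,"dz":0,"rx":0,"ry":0,"rz":0}]' 1|sed -n 4,6p;  python3 go.py -9.5 11.2 51
```

```text
contact_force: [2.2, -0.6, 1.3]
gripper_width: 0.997
grasp_force: 1.0
contact_force: [1.2, -0.1, 0.3]
gripper_width: 0.999
grasp_force: 0.9
t 7.85 shift [ 0.0015 -0.0017  0.0019] turn [ 0.0006 -0.     -0.    ]
tool in mixer [-8.2 10. ] 52.5 F [ 1.2 -0.1  0.3] 0.9991299678327071
```

```bash
python3 -m inch '[{"dx":0,"dy":0.012,"dz":0,"rx":0,"ry":0,"rz":0},{"dx":0,"dy":0.014,"dz":-0.04,"rx":0,"ry":0,"rz":0},{"dx":0,"dy":0.014,"dz":-0.07,"rx":0,"ry":0,"rz":0},{"dx":0.06,"dy":0.014,"dz":-0.07,"rx":0,"ry":0,"rz":0},{"dx":0.12,"dy":0.014,"dz":-0.07,"rx":0,"ry":0,"rz":0}]' 1|sed -n 2,4p; python3 -m inch '[{"dx":0.06,"dy":0,"dz":0,"rx":0,"ry":0,"rz":0},{"dx":0.08,"dy":0,"dz":0,"rx":0,"ry":0,"rz":0},{"dx":0.08,"dy":0,"dz":0,"rx":0,"ry":0,"rz":0}]' 1|sed -n 2,4p;  python3 go.py 0 100 42;python3 - <<'E'
from h import *
for n,o in(("top",(222,136)),):
    im=optics.grab_frame(n)[:,:,::-1]; cv2.imwrite(f"pics/{n}3.png",im); c=im[o[1]:o[1]+100,o[0]:o[0]+128]
    cv2.imwrite(f"pics/{n}3c.png",cv2.resize(c,None,fx=6,fy=6,interpolation=cv2.INTER_CUBIC))
E
```

```text
tool_pos: [0.5701, 0.0149, 0.1092]
tool_rot: [0.0, 0.767, 0.641, 0.001]
contact_force: [0.1, 0.5, 0.1]
tool_pos: [0.5801, 0.0798, 0.1074]
tool_rot: [-0.0, 0.765, 0.644, -0.001]
contact_force: [0.9, -0.1, -0.1]
t 8.65 shift [-0.09   -0.0031  0.0818] turn [-0.001   0.0002  0.0025]
tool in mixer [  2.3 172.1] 107.4 F [ 0.9 -0.1 -0.1] 0.9968501073656711
```

View pics/top3c.png

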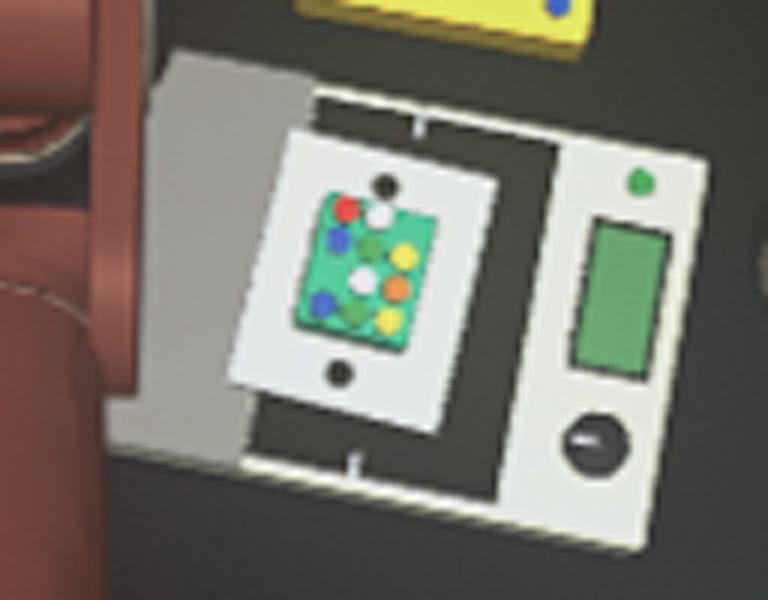

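The plate moved toward -x and turned slightly. Its holes are now at crop (385,186) and (340,373).

```bash
cat >> h.py <<'E'
CL=np.array([[48,0,60],[-48,0,60],[65,52,60],[65,-52,60],[-65,-52,60],[-65,52,60]])/1e3
def carr(pts):
    m=np.load("m.npy"); c,e=fit(CL,crop2px(pts),[.55,-.05,0]); print("rel",(rel(m,c)*[1e3,1e3,1]).round(3),e)
E
python3 -c "
from h import *
carr([[385,186],[340,373],[293,129],[498,179],[438,435],[229,381]])"
```

```text
rel [ 1.666 12.637 -0.051] 0.11712355123314448
```

```bash
python3 go.py 6 103 60 -0.051|head -1
```

```text
t 8.7 shift [-0.0845  0.0044  0.0593] turn [-0.001   0.0006  0.0355]
```

```bash
python3 -m inch '[{"dx":-0.05,"dy":0.004,"dz":0,"rx":0,"ry":0,"rz":0.0355},{"dx":-0.0845,"dy":0.004,"dz":0.03,"rx":0,"ry":0,"rz":0.0355},{"dx":-0.0845,"dy":0.004,"dz":0.059,"rx":0,"ry":0,"rz":0.0355},{"dx":-0.0845,"dy":0.004,"dz":0.059,"rx":0,"ry":0,"rz":0.0355}]' 1|sed -n 4p; python3 -m inch '[{"dx":0,"dy":0,"dz":0,"rx":0,"ry":0,"rz":0},{"dx":0,"dy":0,"dz":0,"rx":0,"ry":0,"rz":0}]' 1|sed -n 4p; python3 go.py 6 100 42.5 -0.051
```

```text
contact_force: [-0.6, -0.5, -0.1]
contact_force: [0.6, -0.1, 0.4]
t 9.3 shift [-0.0029 -0.001   0.0247] turn [ 0.0013 -0.0001 -0.0016]
tool in mixer [  6.9 102.3] 62.3 F [ 0.6 -0.1  0.4] 0.9986511939015806
```

```bash
python3 -m inch '[{"dx":-0.003,"dy":0,"dz":0.0245,"rx":0,"ry":0,"rz":0},{"dx":-0.01,"dy":0,"dz":0.0245,"rx":0,"ry":0,"rz":0},{"dx":-0.02,"dy":0,"dz":0.0245,"rx":0,"ry":0,"rz":0},{"dx":-0.028,"dy":0,"dz":0.0245,"rx":0,"ry":0,"rz":0},{"dx":-0.028,"dy":0,"dz":0.0245,"rx":0,"ry":0,"rz":0}]' 1|sed -n 4p; python3 go.py 0.7 63.5 42.5 0
```

```text
contact_force: [-0.1, -0.8, 0.4]
t 9.8 shift [-0.0201 -0.0048 -0.0001] turn [ 0.0012  0.     -0.0361]
tool in mixer [ 5.4 79.3] 42.5 F [-0.1 -0.8  0.4] 0.9997641527451654
```

```bash
python3 -m inch '[{"dx":-0.004,"dy":0,"dz":0,"rx":0,"ry":0,"rz":0},{"dx":-0.006,"dy":-0.0008,"dz":0,"rx":0,"ry":0,"rz":-0.006},{"dx":-0.008,"dy":-0.0014,"dz":0,"rx":0,"ry":0,"rz":-0.012},{"dx":-0.01,"dy":-0.002,"dz":0,"rx":0,"ry":0,"rz":-0.016},{"dx":-0.012,"dy":-0.0026,"dz":0,"rx":0,"ry":0,"rz":-0.02}]' 1|sed -n 4p; python3 go.py 0.7 63.5 42.5 0
```

```text
contact_force: [0.8, 3.3, 1.2]
t 10.3 shift [-0.0093 -0.0019 -0.0011] turn [ 0.0005 -0.0003 -0.0149]
tool in mixer [ 2.4 70.9] 41.7 F [0.8 3.3 1.2] 0.9956478396539514
```

```bash
python3 -m inch '[{"dx":-0.002,"dy":-0.0005,"dz":-0.0005,"rx":0,"ry":0,"rz":-0.004},{"dx":-0.004,"dy":-0.001,"dz":-0.0005,"rx":0,"ry":0,"rz":-0.008},{"dx":-0.005,"dy":-0.0014,"dz":-0.0005,"rx":0,"ry":0,"rz":-0.012},{"dx":-0.006,"dy":-0.0019,"dz":-0.0005,"rx":0,"ry":0,"rz":-0.015},{"dx":-0.006,"dy":-0.0019,"dz":-0.0005,"rx":0,"ry":0,"rz":-0.015}]' 1|sed -n 4p; python3 go.py 0.7 63.5 42.5 0;python3 - <<'E'
from h import *
for n,o in(("top",(222,136)),):
    im=optics.grab_frame(n)[:,:,::-1]; cv2.imwrite(f"pics/{n}4.png",im); c=im[o[1]:o[1]+100,o[0]:o[0]+128]
    cv2.imwrite(f"pics/{n}4c.png",cv2.resize(c,None,fx=6,fy=6,interpolation=cv2.INTER_CUBIC))
E
```

```text
contact_force: [0.6, -0.5, 0.0]
t 10.8 shift [-0.0026  0.0008 -0.0015] turn [-0.0006  0.0002 -0.0005]
tool in mixer [ 0.1 65.6] 41.3 F [ 0.6 -0.5  0. ] 1.0018172593372718
```

View pics/top4c.png

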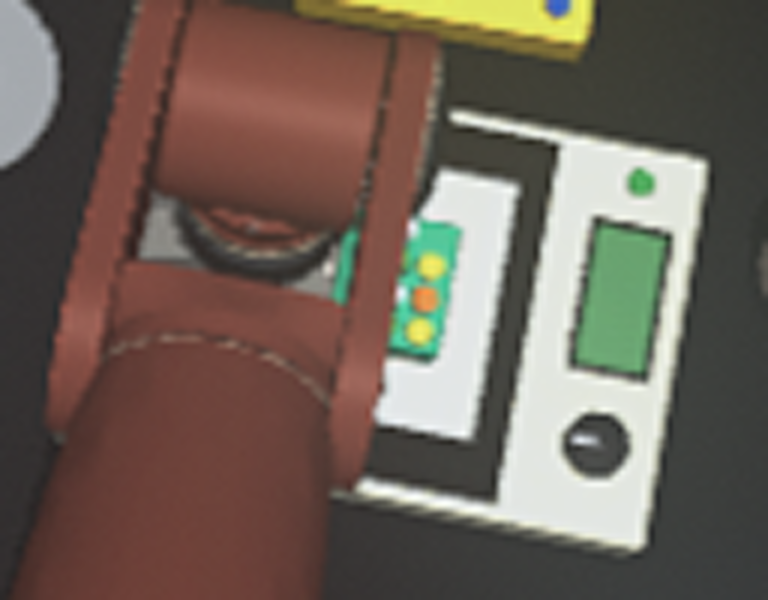

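The arm hides part of the plate. The visible -y corners are at about crop (520,184) and (473,440), and I'll compare them with predictions.

```bash
python3 - <<'E'
from h import *
m=np.load("m.npy")
pr=lambda x,y,z:((proj(world(m,[[(x+a)/1e3,(y-52)/1e3,z] for a in(65,-65)])) -[222,136]+.5)*6-.5).round().tolist()
print("seated",pr(0,0,.053)); 
for y in(0,1.5,3):print(y,pr(0,y,.060))
E
python3 -m inch '[{"dx":-0.002,"dy":0,"dz":-0.001,"rx":0,"ry":0,"rz":0},{"dx":-0.003,"dy":0,"dz":-0.001,"rx":0,"ry":0,"rz":0},{"dx":-0.003,"dy":0,"dz":-0.001,"rx":0,"ry":0,"rz":0}]' 1|sed -n 4p; python3 go.py 0.7 63.5 42.5 0
```

```text
seated [[515.0, 184.0], [469.0, 440.0]]
0 [[517.0, 181.0], [471.0, 438.0]]
1.5 [[514.0, 180.0], [468.0, 437.0]]
3 [[511.0, 180.0], [464.0, 437.0]]
contact_force: [-0.5, -0.1, -0.3]
t 11.15 shift [0.0002 0.0002 0.0001] turn [ 0.0001  0.0001 -0.0006]
tool in mixer [ 0.5 63.3] 42.6 F [-0.5 -0.1 -0.3] 1.0007193903978782
```

There is no contact force as the tips advance, so the plate has probably dropped. I'll back off and look.

```bash
python3 -m inch '[{"dx":0.03,"dy":0,"dz":-0.002,"rx":0,"ry":0,"rz":0},{"dx":0.08,"dy":0,"dz":-0.04,"rx":0,"ry":0,"rz":0},{"dx":0.13,"dy":0,"dz":-0.09,"rx":0,"ry":0,"rz":0},{"dx":0.15,"dy":0,"dz":-0.1,"rx":0,"ry":0,"rz":0},{"dx":0.15,"dy":0,"dz":-0.1,"rx":0,"ry":0,"rz":0}]' 1|sed -n 2,4p; python3 - <<'E'
from h import *
a=[]
for n,o in(("top",(250,146)),("side",(200,140))):
    im=optics.grab_frame(n)[:,:,::-1]; c=im[o[1]:o[1]+80,o[0]:o[0]+100]
    a.append(cv2.resize(c,None,fx=4,fy=4,interpolation=cv2.INTER_CUBIC))
    if n=="top": cv2.imwrite("pics/top5.png",im)
cv2.imwrite("pics/both5.png",np.hstack(a))
E
```

```text
tool_pos: [0.5827, 0.0938, 0.1262]
tool_rot: [0.002, 0.765, 0.644, 0.003]
contact_force: [0.6, 0.0, 0.1]
```

View pics/both5.png

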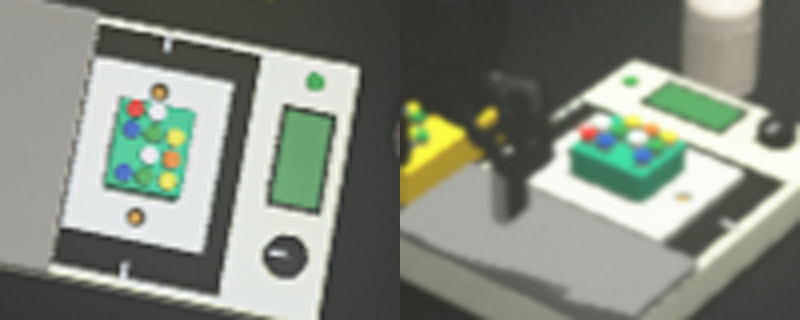

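```bash
python3 - <<'E'
from h import *
im=optics.grab_frame("side")[:,:,::-1]; a=cv2.resize(im[162:216,228:298],None,fx=10,fy=10,interpolation=cv2.INTER_CUBIC)
cv2.imwrite("pics/side6.png",a)
im=cv2.imread("pics/top5.png").astype(float)
# brass/hole centroids vs. seated prediction
m=np.load("m.npy")
for x in(.048,-.048):
    q=proj(world(m,[[x,0,.053]]))[0]; u,v=q.round().astype(int); w=im[v-5:v+6,u-5:u+6]
    d=np.clip(190-w[:,:,0],0,None)*((w[:,:,0]<190)); yy,xx=np.mgrid[v-5:v+6,u-5:u+6]
    print(q.round(2),w[:,:,0].astype(int).tolist())
E
```

```text
[289.14 168.45] [[232, 233, 234, 238, 227, 211, 177, 147, 140, 119, 108], [227, 228, 228, 230, 234, 233, 235, 236, 237, 225, 209], [226, 226, 228, 230, 232, 230, 230, 230, 231, 232, 233], [227, 227, 229, 230, 221, 192, 201, 223, 230, 230, 230], [227, 227, 231, 211, 128, 66, 66, 140, 219, 231, 229], [228, 229, 233, 177, 79, 89, 81, 87, 194, 230, 230], [231, 231, 236, 184, 90, 95, 91, 79, 191, 231, 230], [224, 225, 228, 195, 135, 105, 99, 139, 218, 233, 230], [75, 102, 142, 181, 207, 185, 172, 216, 231, 232, 232], [77, 94, 139, 171, 225, 241, 231, 181, 175, 216, 225], [81, 78, 124, 223, 239, 236, 239, 196, 142, 146, 148]]
[283.22 199.8 ] [[234, 234, 234, 236, 232, 227, 215, 194, 162, 140, 133], [231, 231, 231, 231, 234, 236, 237, 228, 222, 225, 227], [231, 231, 231, 231, 230, 224, 220, 227, 233, 234, 235], [231, 231, 232, 222, 159, 89, 82, 164, 225, 233, 232], [231, 231, 234, 177, 77, 87, 81, 87, 195, 232, 232], [231, 231, 234, 179, 87, 104, 97, 69, 188, 232, 232], [231, 230, 233, 200, 121, 92, 82, 103, 200, 232, 233], [231, 231, 232, 232, 199, 151, 147, 199, 230, 233, 232], [234, 233, 233, 235, 237, 238, 237, 236, 233, 232, 232], [229, 227, 231, 233, 236, 235, 234, 233, 232, 232, 232], [94, 111, 169, 199, 220, 229, 227, 231, 233, 234, 236]]
```

View pics/side6.png

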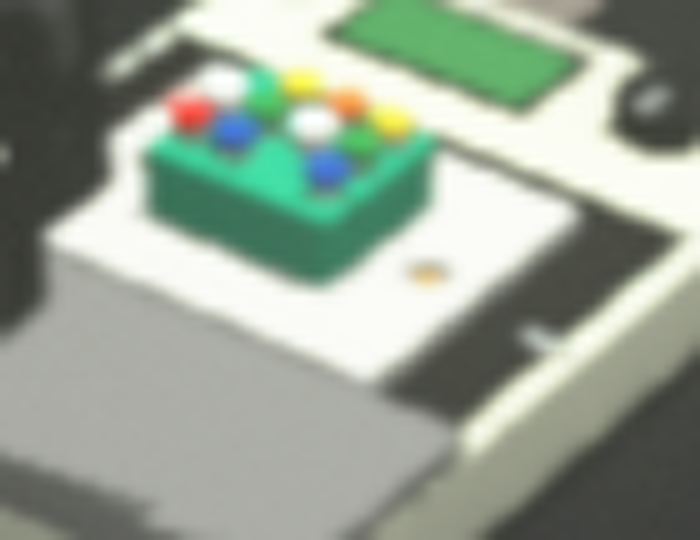

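The plate top is about level with the ledge and there is no visible plate edge above it. The brass pin fills the near hole at crop (428,270), and hole positions match the seated prediction to within about half a pixel. The plate is seated and the hand is clear, so I'm handing in.

```bash
python3 -c "
from plant import ticket
print(ticket.job_done())"
```

```text
the job is handed in; nothing more can be done
None
```

I nudged the plate across until it dropped over both pins; in the last pictures it sits flat on the deck with the hand clear. The job is handed in, but no verdict came back.

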